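# Tighten a pump cover crosswise

## Task

Tighten the four lever screws of the pump cover crosswise and in two rounds so that the cover goes down level: turn one screw clockwise to about half of its quarter turn, then the one diagonally opposite, then the other two, and only then go round again in the same crosswise way to bring all four fully home and the cover flush with the rim. Do not let the cover tip askew, and leave the wrench, the screwdriver and the hammer where they lie.

Things in the scene. Friction and masses are not known exactly. Their poses are not given: they have to be found in the camera images.
- housing: Fixed aluminium pump housing, a square block 150 mm wide on a 170 mm square, 12 mm thick foot. Origin at the centre of its underside on the bench, z up, x and y along its sides. On its +y and -y sides a round port, 46 mm across, sticks out to 103 mm from the centre, no higher than 53 mm. Its rim top is 56 mm above the bench; the 127 mm square recess inside the rim is 8 mm deep. Four lever screws stand at (+-45, +-45) mm in its frame, their axes vertical.
- cover_center (a point): Centre of the top face of the cover, a loose 124 x 124 x 8 mm aluminium plate (the small raised boss drawn on it is not counted) lying in the recess on springy gasket pads. Loose, the plate stands 5 mm proud (this point 61 mm above the bench); seated, its top is flush with the rim (56 mm). z is the plate's normal. Each screw's washer first touches the plate at about 0.26 rad, then presses its corner down 3.8 mm per rad; at rest the pads push back up to about 11 N a corner.
- screw_a (a joint): Turning angle in rad of lever screw a, whose vertical axis stands at (+45, +45) mm in the housing frame (diagonally opposite to screw c). 0 = loose, its arm pointing along the housing's +y; grows clockwise seen from above; about 0.79 = half way, arm pointing diagonally outward from the corner; 1.57 = fully home at a hard stop, arm along the housing's +x. It takes about 5 N pushed sideways at the arm's end and stays where it is left.
- lever_a (a point): Point on the arm of screw a, 36 mm from the screw's axis, on the arm's centre line at half its height. The arm is a black bar 10 mm wide and 14 mm high, with a round end of 14 mm diameter and 20 mm height centred 44 mm from the axis; the round hub is 18 mm in diameter. At the loose angle this point is 83 mm above the bench and the hub's top 93 (its 8 mm centre 97); fully home all is 6 mm lower. The arm has 14 to 15 mm of free space beneath it over the plate.
- screw_b (a joint): Turning angle in rad of lever screw b, whose vertical axis stands at (-45, +45) mm in the housing frame (diagonally opposite to screw d). 0 = loose, its arm pointing along the housing's -x; grows clockwise seen from above; about 0.79 = half way, arm pointing diagonally outward from the corner; 1.57 = fully home at a hard stop, arm along the housing's +y. It takes about 5 N pushed sideways at the arm's end and stays where it is left.
- lever_b (a point): Point on the arm of screw b, 36 mm from the screw's axis, on the arm's centre line at half its height. The arm is a black bar 10 mm wide and 14 mm high, with a round end of 14 mm diameter and 20 mm height centred 44 mm from the axis; the round hub is 18 mm in diameter. At the loose angle this point is 83 mm above the bench and the hub's top 93 (its 8 mm centre 97); fully home all is 6 mm lower. The arm has 14 to 15 mm of free space beneath it over the plate.
- screw_c (a joint): Turning angle in rad of lever screw c, whose vertical axis stands at (-45, -45) mm in the housing frame (diagonally opposite to screw a). 0 = loose, its arm pointing along the housing's -y; grows clockwise seen from above; about 0.79 = half way, arm pointing diagonally outward from the corner; 1.57 = fully home at a hard stop, arm along the housing's -x. It takes about 5 N pushed sideways at the arm's end and stays where it is left.
- lever_c (a point): Point on the arm of screw c, 36 mm from the screw's axis, on the arm's centre line at half its height. The arm is a black bar 10 mm wide and 14 mm high, with a round end of 14 mm diameter and 20 mm height centred 44 mm from the axis; the round hub is 18 mm in diameter. At the loose angle this point is 83 mm above the bench and the hub's top 93 (its 8 mm centre 97); fully home all is 6 mm lower. The arm has 14 to 15 mm of free space beneath it over the plate.
- screw_d (a joint): Turning angle in rad of lever screw d, whose vertical axis stands at (+45, -45) mm in the housing frame (diagonally opposite to screw b). 0 = loose, its arm pointing along the housing's +x; grows clockwise seen from above; about 0.79 = half way, arm pointing diagonally outward from the corner; 1.57 = fully home at a hard stop, arm along the housing's -y. It takes about 5 N pushed sideways at the arm's end and stays where it is left.
- lever_d (a point): Point on the arm of screw d, 36 mm from the screw's axis, on the arm's centre line at half its height. The arm is a black bar 10 mm wide and 14 mm high, with a round end of 14 mm diameter and 20 mm height centred 44 mm from the axis; the round hub is 18 mm in diameter. At the loose angle this point is 83 mm above the bench and the hub's top 93 (its 8 mm centre 97); fully home all is 6 mm lower. The arm has 14 to 15 mm of free space beneath it over the plate.
- wrench: Steel wrench lying beside the housing, about 180 mm long; origin on its underside. A bystander.
- screwdriver: Screwdriver lying beside the housing, about 200 mm long; origin on its underside. A bystander.
- hammer: Hammer lying on the bench, about 260 mm long; origin on its underside. A bystander.

How it is judged (in metres and radians):
On the way, in this order (a step that is already met when the one before it is completed fails the run):
1. two diagonally opposite screws are turned about half way (0.5 to 1.2 rad) while the other two are still loose (under 0.45 rad) (((value of joint screw_a between 0.5 and 1.2 rad and value of joint screw_c between 0.5 and 1.2 rad and value of joint each of screw_b, screw_d below 0.45 rad) or (value of joint screw_b between 0.5 and 1.2 rad and value of joint screw_d between 0.5 and 1.2 rad and value of joint each of screw_a, screw_c below 0.45 rad))), for 0.1 s.
2. all four screws are about half way (0.5 to 1.2 rad), none home (value of joint screw_a between 0.5 and 1.2 rad and value of joint screw_b between 0.5 and 1.2 rad and value of joint screw_c between 0.5 and 1.2 rad and value of joint screw_d between 0.5 and 1.2 rad), for 0.1 s.
3. two diagonally opposite screws are fully home (over 1.42 rad) while the other two are still about half way (0.5 to 1.2 rad) (((value of joint each of screw_a, screw_c above 1.42 rad and value of joint screw_b between 0.5 and 1.2 rad and value of joint screw_d between 0.5 and 1.2 rad) or (value of joint each of screw_b, screw_d above 1.42 rad and value of joint screw_a between 0.5 and 1.2 rad and value of joint screw_c between 0.5 and 1.2 rad))), for 0.1 s.
At the end, for the whole second after the job is handed in: All four screws are turned past 1.42 rad, the cover's top is flush with the rim to within 1.5 mm and level to within 0.015 rad (value of joint each of screw_a, screw_b, screw_c, screw_d above 1.42 rad and z of cover_center in the frame of housing below 0.0575 m and angle between cover_center's own z axis and vertical below 0.015 rad); the robot touches nothing.
It fails at once if the cover is tipped askew by more than 0.033 rad (about 2 degrees, as when one screw is run home ahead of loose ones) (angle between cover_center's own z axis and vertical above 0.033 rad).
It fails at once if the wrench, the screwdriver or the hammer is moved by more than 20 mm (distance of any of wrench, screwdriver, hammer from where it was at the start of the episode above 0.02 m).
It also fails if it takes over 72 s, if anything falls off the work surface, if the arm or the gripper's body presses on something with over 40 N, if the wrist force passes 120 N, or if a joint passes its speed limit or range.

## Robot

A 7-joint arm with a two-finger parallel gripper is mounted at the origin on the work surface. World frame = base frame: x ahead of the robot, y to its left, z up, the work surface at z = 0. Lengths are in m, angles in degrees, forces in N, time in s.
With the tool pointing down it reaches from about 0.4 to 0.85 m from the base axis. Payload 4.5 kg.
Tool frame: the origin (TCP) lies at the very end of the fingers, on their centre line; the grasp point (between the pads) lies 19 mm behind it (env.tcp_to_grasp is the distance from the TCP to the grasp point, in m); z points along the fingers, y is the direction in which the jaws open and shut (so a half turn about z gives the same grasp; the last joint's range is limited). The gripper opens to 88 mm and grips with 3 to 60 N. Pads are 18 mm wide; open, the fingers measure 123 mm over their backs; the gripper's body (75 mm by 187 mm) begins 45 mm behind the grasp point.
Start: joints at [78.083, 39.483, -11.15, 89.685, 9.013, 51.709, -12.324], TCP at [0.15, -0.607, 0.239] pointing down, gripper open.
Joint ranges: [-172.22, 172.22], [-26.19, 119.32], [-84.43, 86.54], [7.71, 146.69], [-57.33, 237.33], [2.42, 119.75], [-152.13, 152.13]. Speed limits (degrees/s): [147.25, 147.25, 180, 180, 180, 180, 180].

## Interface

Orientations are given as [roll, pitch, yaw] about the fixed x, y, z axes, in that order (R = Rz(yaw) Ry(pitch) Rx(roll)).
In Python, from cell import readout, eyes, workorder, env gives the robot as it stands. The module is installed in compiled form; this text tells all that it offers.
- The arm moves only by the tool send_rows, never from a script. Its argument "steps" is text: rows parted by semicolons, each of 5 numbers parted by spaces: the finger opening in m, from 0 to 0.0881, then the shift along the tool's x, y, z in m, then the turn about the tool's z in rad. In form: jaw tx ty tz roll; .... A call has 1 to 20 rows; each row is the pose to reach, as a shift and turn from the pose commanded when the call began, along the tool's axes at that moment; what a row does not reach only later rows make up. A row lasts 1/12 s, in which the tool goes at most 41.7 mm and 7.16 degrees, less where a joint would pass 70% of its speed; a pose out of reach is approached as far as the arm can. A call with a gripper value outside its range is refused whole. The fingers move at their own pace and stop on an object; "squeeze" is the grip in N (left out, the last holds). Time passes only in rows, so rows that repeat a pose let the fingers close. It gives the time, the measured TCP pose, the force and the opening at its end, in the units of the state.
- readout.sense(): the state, without advancing time (a new reading comes with each control period).
- eyes.capture(name): name is "side" or "top" or "wrist"; returns (picture, depth): 384x512x3 uint8, red, green, blue; 384x512 float32, m along the optical axis (not along the pixel's ray), 0 where there is no reading.
- eyes.camera_model(name): a dict with "fovy" (degrees; the focal length in pixels is half the picture's height over the tangent of half this angle, whatever the lens; pixels are square), "cx", "cy" (the principal point, pixels), "k1" (the pictures are not rectified: a ray, as slopes to the right and down, at radius r is drawn at 1 + k1 r^2 times it, then the intrinsics apply), "pose" (4x4, takes a point from camera to world coordinates). Camera axes: x right, y up, looking along -z (the intrinsics and any distortion apply to the point x, -y, -z); pixel columns grow to the right and rows downward; lengths in m; the calibration is good to about 2 mm. A picture is of the moment at which its call begins: read the wrist's pose just before it. camera_model takes no time and is no camera call; for the wrist camera it gives the pose at the moment of the call.
- workorder.job_done(): hands the job in, once; it reports no verdict.
Trained networks look in the newest picture that a camera, given by its name, has taken for a name from the list of things; names that differ only in an ending like _2 or _b are one class to them, and where a whole thing is asked for, a point or a joint stands for the part that bears it (a point fixed in the world has none). Each returns a list of dicts, best first, with "conf" (0 to 1); they miss things now and then, are a little off and sometimes report something else, mostly with a low value. They report only what shows in the picture. A call takes as long as a camera call.
- eyes.spot_in(camera, label): "at" ([x, y, z] in m, in the coordinates of the camera as it stood for that picture, good to about 4 mm: the middle of the surface that is visible of it).
- eyes.pinpoint(camera, label): "at" ([x, y, z] in m, in the coordinates of the camera as it stood for that picture, good to about 4 mm: a listed point, or the origin of a listed thing).
The state is a dict: "t": time; "joint_pos": joint angles; "joint_vel": joint speeds; "effort": joint torques, N m; "eef_pos": TCP position; "ee_rot": TCP orientation; "ft_force": force on the tool from outside, world axes, zero at the start; "wrist_torque": the same for the moment, N m; "opening": finger opening in m.
Only numpy, scipy, OpenCV 4.12 (cv2) and the standard library are available. Lean on these libraries where they do the work, as an engineer would, in place of code of your own. Each camera call takes 0.05 s, during which the arm holds its last target. There are 200 camera calls.

## Working session

There is one attempt and no reset: what is moved stays moved. The work goes in short steps, Python scripts to look and compute and a tool call to move; the robot and the scene stay as the last step left them, time stands still between calls to the robot, and variables do not carry over. Pictures are saved under pics/ and viewed, about 8 in all and at most 12, crops included, and the job is handed in when it is done.

Besides the shell and the picture viewer there is one more tool, called as name(argument=value, ...), one argument or row to a line, values as JSON. send_rows: Moves the arm, as the interface text tells. Its arguments: {"type":"object","properties":{"steps":{"type":"string"},"squeeze":{"type":"number"}},"required":["steps"]}

```bash
mkdir -p pics; cat > h.py <<'E'
import numpy as np, cv2
from cell import readout, eyes, workorder, env
def grab(n,f=None):
    M=eyes.camera_model(n); p,d=eyes.capture(n)
    if f: cv2.imwrite('pics/'+f,p[:,:,::-1])
    return M,p,d
def w(M,a): return (M['pose']@np.r_[a,1])[:3]
def find(n,M,l,fn='pinpoint'):
    return [(round(r['conf'],2),w(M,r['at']).round(4)) for r in getattr(eyes,fn)(n,l)]
E
python3 - <<'E'
from h import *
print(readout.sense())
for n in ['top','side']:
    M,p,d=grab(n,n+'1.png')
    print(n,M)
    for l in ['housing','cover_center','lever_a','screw_a','wrench','screwdriver','hammer']:
        print(l,find(n,M,l))
E
```

```text
{'t': 0.0, 'joint_pos': array([ 78.08259   ,  39.53213148, -11.14512994,  89.74408918,
         9.01052466,  51.70949195, -12.32507352]), 'joint_vel': array([ 0.12819288, -0.08481131,  0.06215528,  0.06680643, -0.01614689,
       -0.08512713,  0.00946521]), 'effort': array([ 2.68635031e-04, -5.27574742e+01, -1.26694858e+00, -1.53436428e+01,
       -5.26441529e-02,  6.60542952e-03,  1.73307062e-04]), 'eef_pos': array([ 0.14946849, -0.60621763,  0.23792525]), 'ee_rot': array([-1.79896094e+02,  5.83971010e-03,  1.38569249e+01]), 'ft_force': array([-0.18875796,  1.02157082, -0.0052248 ]), 'wrist_torque': array([-0.04917663,  0.02256172, -0.03096278]), 'opening': 0.08815999740173373}
top {'fovy': 48.50230397388246, 'cx': 247.67092218579208, 'cy': 193.58549947242295, 'k1': -0.1482944225977974, 'pose': array([[ 0.0200342 ,  0.9980705 , -0.05876991,  0.50572011],
       [-0.99978304,  0.01966403, -0.00687025, -0.09484743],
       [-0.00570134,  0.0588948 ,  0.99824791,  1.42485026],
       [ 0.        ,  0.        ,  0.        ,  1.        ]])}
housing [(0.89, array([ 0.5253, -0.0952, -0.0007]))]
cover_center [(0.83, array([ 0.5244, -0.0945,  0.0602]))]
lever_a [(0.65, array([ 0.5608, -0.0096,  0.0813])), (0.49, array([ 0.4931, -0.1808,  0.0835])), (0.39, array([ 0.4333, -0.056 ,  0.0842]))]Traceback (most recent call last):
  File "<stdin>", line 7, in <module>
  File "h.py", line 9, in find
    return [(round(r['conf'],2),w(M,r['at']).round(4)) for r in getattr(eyes,fn)(n,l)]
                                                                ~~~~~~~~~~~~~~~~^^^^^
ValueError: it knows: cover_center, hammer, housing, lever, screwdriver, wrench
```

```bash
python3 - <<'E'
from h import *
for n in ['top','side']:
    M,p,d=grab(n,n+'1.png')
    for l in ['housing','cover_center','lever','wrench','screwdriver','hammer']:
        print(l,find(n,M,l))
    if n=='top':
        cv2.imwrite('pics/topc.png',cv2.resize(p[100:290,150:400,::-1],None,fx=3,fy=3,interpolation=cv2.INTER_CUBIC))
        print(M)
        # height map points around
        v,u=np.nonzero(d>0); f=192/np.tan(np.radians(M['fovy']/2))
        K=np.array([[f,0,M['cx']],[0,f,M['cy']],[0,0,1]])
        xy=cv2.undistortPoints(np.c_[u,v].astype(float)[:,None],K,np.array([M['k1'],0,0,0,0]))[:,0]
        z=d[v,u]; P=np.c_[xy[:,0]*z,-xy[:,1]*z,-z]@M['pose'][:3,:3].T+M['pose'][:3,3]
        near=np.hypot(P[:,0]-.525,P[:,1]+.095)<.13
        s=P[near&(P[:,2]>.045)&(P[:,2]<.059)]
        print('rim n',len(s),cv2.minAreaRect((s[:,:2]*1000).astype(np.float32)),np.median(s[:,2]))
        s=P[near&(P[:,2]>.059)&(P[:,2]<.068)]
        print('cover',len(s),cv2.minAreaRect((s[:,:2]*1000).astype(np.float32)),np.median(s[:,2]))
        s=P[near&(P[:,2]>.08)]
        print('lev',len(s),s.mean(0))
E
```

```text
housing [(0.94, array([ 5.261e-01, -9.570e-02, -4.000e-04]))]
cover_center [(0.7, array([ 0.5274, -0.096 ,  0.0589]))]
lever [(0.61, array([ 0.4356, -0.0557,  0.0831])), (0.5, array([ 0.5591, -0.0087,  0.0789])), (0.47, array([ 0.6126, -0.1236,  0.0823]))]
wrench [(0.79, array([ 0.4879,  0.0711, -0.0012]))]
screwdriver [(0.72, array([ 0.4871,  0.0727, -0.0024])), (0.71, array([ 0.5479, -0.247 ,  0.0035]))]
hammer [(0.59, array([ 4.676e-01, -4.674e-01,  2.000e-04]))]
{'fovy': 48.50230397388246, 'cx': 247.67092218579208, 'cy': 193.58549947242295, 'k1': -0.1482944225977974, 'pose': array([[ 0.0200342 ,  0.9980705 , -0.05876991,  0.50572011],
       [-0.99978304,  0.01966403, -0.00687025, -0.09484743],
       [-0.00570134,  0.0588948 ,  0.99824791,  1.42485026],
       [ 0.        ,  0.        ,  0.        ,  1.        ]])}
rim n 832 ((525.940673828125, -93.82637023925781), (161.01321411132812, 205.4927520751953), 9.930005073547363) 0.055811731796608366
cover 1234 ((523.7269897460938, -80.90563201904297), (149.5515594482422, 174.0539093017578), 10.02384090423584) 0.06221468560054777
lev 287 [ 0.52830855 -0.09290032  0.09203958]
housing [(0.87, array([ 0.5233, -0.0965, -0.0049]))]
cover_center [(0.85, array([ 0.5256, -0.0909,  0.0568])), (0.49, array([ 0.5477, -0.2486, -0.001 ]))]
lever [(0.64, array([ 0.4363, -0.0573,  0.0821])), (0.52, array([ 0.4928, -0.1824,  0.0823])), (0.43, array([ 0.5627, -0.0069,  0.0797])), (0.43, array([ 0.6131, -0.1253,  0.0822]))]
wrench [(0.7, array([ 0.4868,  0.0683, -0.002 ]))]
screwdriver [(0.88, array([ 5.478e-01, -2.462e-01, -5.000e-04])), (0.48, array([ 0.561 , -0.0083,  0.0821]))]
hammer [(0.77, array([ 0.4648, -0.4631, -0.005 ])), (0.64, array([ 0.4943, -0.184 ,  0.0759]))]
```

View pics/topc.png

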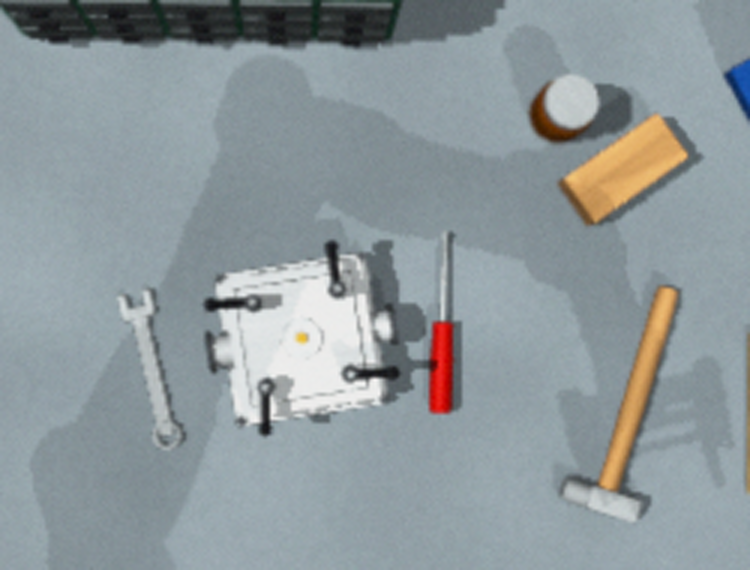

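View pics/side1.png

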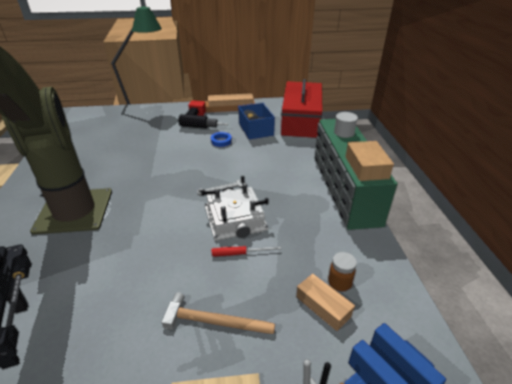

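Top view: housing centre at crop (302,338), yawed about +10° CCW. The wrench is on its +y side (150,370), the screwdriver on its -y side (443,330). All four levers are near loose. Next I move the wrist camera above the housing.

send_rows(
  steps="0.03 0.012 -0.010 -0.005 0; 0.03 0.036 -0.030 -0.02 0; 0.03 0.065 -0.054 -0.03 0; 0.03 0.095 -0.079 -0.04 0; 0.03 0.125 -0.104 -0.05 0; 0.03 0.155 -0.129 -0.06 0; 0.03 0.185 -0.154 -0.07 0; 0.03 0.215 -0.179 -0.08 0; 0.03 0.245 -0.204 -0.08 0; 0.03 0.275 -0.229 -0.08 0; 0.03 0.305 -0.254 -0.08 0; 0.03 0.335 -0.279 -0.08 0; 0.03 0.365 -0.304 -0.08 0; 0.03 0.395 -0.329 -0.08 0; 0.03 0.425 -0.354 -0.08 0; 0.03 0.452 -0.376 -0.08 0; 0.03 0.472 -0.393 -0.08 0; 0.03 0.484 -0.403 -0.08 0; 0.03 0.4875 -0.406 -0.08 0; 0.03 0.4875 -0.406 -0.08 0",
)

```text
t: 2.57
eef_pos: [0.5262, -0.0948, 0.3186]
ee_rot: [-180.0, -0.0, 14.0]
ft_force: [-0.6, -0.8, 0.1]
opening: 0.03
```

```bash
cat >> h.py <<'E'
def cloud(M,d):
    v,u=np.nonzero(d>0); f=192/np.tan(np.radians(M['fovy']/2))
    K=np.array([[f,0,M['cx']],[0,f,M['cy']],[0,0,1]])
    xy=cv2.undistortPoints(np.c_[u,v].astype(float)[:,None],K,np.array([M['k1'],0,0,0,0]))[:,0]
    z=d[v,u]; P=np.c_[xy[:,0]*z,-xy[:,1]*z,-z]@M['pose'][:3,:3].T+M['pose'][:3,3]
    return P,u,v
def levels(n,f=None):
    M,p,d=grab(n,f); print(n)
    for l in ['housing','cover_center','lever']: print(l,find(n,M,l))
    return M,p,d
E
python3 - <<'E'
from h import *
s=readout.sense(); print(s['t'],s['eef_pos'],s['ee_rot'],s['joint_pos'].round(1))
M,p,d=levels('wrist','w1.png'); print(M)
P,u,v=cloud(M,d)
near=np.hypot(P[:,0]-.525,P[:,1]+.095)<.14
for a,b in [(.052,.059),(.059,.066),(.084,.105)]:
    s=P[near&(P[:,2]>a)&(P[:,2]<b)]
    if len(s)>5: print(len(s),cv2.minAreaRect((s[:,:2]*1000).astype(np.float32)),np.median(s[:,2]))
E
```

```text
2.5667 [ 0.52618795 -0.09475912  0.31862596] [-1.79984111e+02 -9.67027764e-03  1.39965950e+01] [ 14.4  27.4 -14.3  99.    8.   54.6 -79. ]
wrist
housing [(0.54, array([ 0.4416, -0.0602,  0.0793]))]
cover_center [(0.79, array([ 0.5248, -0.0931,  0.064 ]))]
lever [(0.89, array([ 0.4855, -0.1822,  0.0804])), (0.66, array([ 0.4386, -0.0578,  0.0811])), (0.6, array([ 0.5581, -0.0094,  0.0794]))]
{'fovy': 59.624093399258435, 'cx': 255.61931590759642, 'cy': 197.7709079573618, 'k1': -0.07563767372948955, 'pose': array([[ 2.43177072e-01,  9.30231853e-01,  2.74833789e-01,
         5.96856124e-01],
       [-9.69981875e-01,  2.33132038e-01,  6.91709158e-02,
        -7.68512134e-02],
       [ 2.72427990e-04, -2.83404574e-01,  9.59000403e-01,
         4.63693558e-01],
       [ 0.00000000e+00,  0.00000000e+00,  0.00000000e+00,
         1.00000000e+00]])}
4710 ((525.2077026367188, -94.40803527832031), (150.4188232421875, 204.5127410888672), 9.934791564941406) 0.055237890064152556
8087 ((525.3363647460938, -94.24576568603516), (123.17424774169922, 124.24702453613281), 9.978466987609863) 0.06026678152598741
2188 ((526.9297485351562, -93.18798828125), (157.7222900390625, 158.95127868652344), 24.575258255004883) 0.09053680058103111
```

View pics/w1.png

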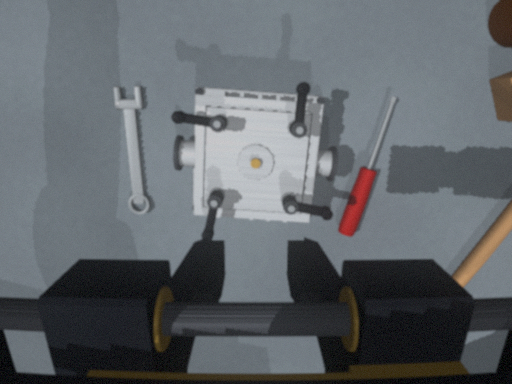

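```bash
cat >> h.py <<'E'
C=np.array([.5253,-.0943]); Y=np.radians(9.96)
SC={'a':(45,45,90),'b':(-45,45,180),'c':(-45,-45,-90),'d':(45,-45,0)}
def R(a): return np.array([[np.cos(a),-np.sin(a)],[np.sin(a),np.cos(a)]])
def axis(k): return C+R(Y)@np.array(SC[k][:2])/1000
def tool(k,q,r=.042):   # xy and yaw of tool straddling arm k at angle q
    th=Y+np.radians(SC[k][2])-q; yaw=np.degrees(th)
    while yaw>25: yaw-=180
    while yaw<-195: yaw+=180
    if k in 'bd' and yaw<-100: yaw+=180
    if k in 'ac' and yaw>-60: yaw-=180
    return axis(k)+r*np.array([np.cos(th),np.sin(th)]),yaw
def rel(k,q,z):  # row from the present pose
    s=readout.sense(); p=s['eef_pos']; y0=np.radians(s['ee_rot'][2])
    xy,yaw=tool(k,q); d=xy-p[:2]
    tx=d@[np.cos(y0),np.sin(y0)]; ty=d@[np.sin(y0),-np.cos(y0)]
    dy=(yaw-np.degrees(y0)+180)%360-180
    return np.r_[tx,ty,p[2]-z,-np.radians(dy)].round(4)
def angles(n='wrist',f=None):
    M,p,d=grab(n,f); P,_,_=cloud(M,d)
    for k in SC:
        a=axis(k); D=P[:,:2]-a; r=np.hypot(*D.T)
        m=(r>.02)&(r<.053)&(P[:,2]>.074)&(P[:,2]<.105); 
        t=(np.arctan2(*D[m].T[::-1])-Y-np.radians(SC[k][2])+np.pi)%(2*np.pi)-np.pi
        m2=abs(t-np.median(t))<.4 if len(t) else []
        print(k,m.sum(),'q',(-np.median(t)).round(3),(-t[m2].mean()).round(3))
    m=(abs((P[:,:2]-C)@R(Y))<.04).all(1)&(P[:,2]>.05)&(P[:,2]<.066)
    m&=np.hypot(*(P[:,:2]-C).T)>.02
    A=np.c_[P[m,:2]-C,np.ones(m.sum())]; c=np.linalg.lstsq(A,P[m,2],rcond=None)[0]
    print('cover z,tilt',c[2].round(4),np.hypot(c[0],c[1]).round(4))
E
python3 - <<'E'
from h import *
angles('wrist'); angles('top')
for k in SC: print(k,axis(k).round(4),tool(k,0),tool(k,1.57)[1])
print(rel('a',.1,.125))
E
```

```text
a 305 q 0.107 0.108
b 226 q 0.163 0.162
c 282 q 0.065 0.078
d 316 q -0.006 -0.003
cover z,tilt 0.0602 0.0005
a 26 q 0.11 0.117
b 0 q nan nan
c 22 q 0.117 0.117
d 22 q -0.005 -0.008
cover z,tilt 0.0 0.0
a [ 0.5618 -0.0422] (array([ 0.55457422, -0.00082797]), np.float64(-80.03999999999999)) -169.99437383553925
b [ 0.4732 -0.0578] (array([ 0.43182797, -0.06502578]), np.float64(9.95999999999998)) -79.99437383553926
c [ 0.4888 -0.1464] (array([ 0.49602578, -0.18777203]), np.float64(-80.03999999999999)) -169.99437383553925
d [ 0.5774 -0.1308] (array([ 0.61877203, -0.12357422]), np.float64(9.96)) -79.99437383553925
[ 0.0557 -0.0863  0.1938  1.7364]
  return _methods._mean(a, axis=axis, dtype=dtype,
  ret = ret.dtype.type(ret / rcount)
h.py:44: RuntimeWarning: Mean of empty slice.
  print(k,m.sum(),'q',(-np.median(t)).round(3),(-t[m2].mean()).round(3))
```

```bash
python3 - <<'E'
from h import *
print(rel('b',.16,.125),rel('b',.16,.074))
E
```

```text
[-0.082  -0.0602  0.1938  0.2256] [-0.082  -0.0602  0.2448  0.2256]
```

send_rows(
  steps="0.04 -0.02 -0.015 0.01 0.05; 0.04 -0.042 -0.031 0.03 0.15; 0.04 -0.062 -0.046 0.055 0.2256; 0.04 -0.076 -0.056 0.085 0.2256; 0.04 -0.082 -0.060 0.12 0.2256; 0.04 -0.082 -0.0602 0.15 0.2256; 0.04 -0.082 -0.0602 0.175 0.2256; 0.04 -0.082 -0.0602 0.194 0.2256; 0.04 -0.082 -0.0602 0.194 0.2256; 0.04 -0.082 -0.0602 0.194 0.2256",
)

```text
t: 3.7
eef_pos: [0.4313, -0.0576, 0.1245]
ee_rot: [180.0, 0.1, 0.9]
ft_force: [0.5, -0.1, 0.4]
opening: 0.0399
```

```bash
cat >> h.py <<'E'
def fmt(j,r): return f"{j} "+' '.join(f'{x:.4f}' for x in r)
def arc(k,q0,q1,z,n=8):
    for q in np.linspace(q0,q1,n+1)[1:]: print(fmt(.02,rel(k,q,z)),end='; ')
    print()
E
python3 - <<'E'
from h import *
s=readout.sense(); print(s['eef_pos'],s['ee_rot'])
M,p,d=grab('wrist','w2.png')
print(rel('b',.16,.074)); arc('b',.16,.87,.074)
E
```

```text
[ 0.43125207 -0.05757627  0.12448361] [1.79980643e+02 1.03692726e-01 8.82649892e-01]
[-0.0008  0.0008  0.0513  0.0015]
0.02 -0.0006 -0.0029 0.0513 0.0903; 0.02 -0.0001 -0.0066 0.0513 0.1790; 0.02 0.0007 -0.0102 0.0513 0.2678; 0.02 0.0019 -0.0138 0.0513 0.3565; 0.02 0.0033 -0.0172 0.0513 0.4453; 0.02 0.0051 -0.0205 0.0513 0.5340; 0.02 0.0071 -0.0236 0.0513 0.6228; 0.02 0.0094 -0.0266 0.0513 0.7115;
```

View pics/w2.png

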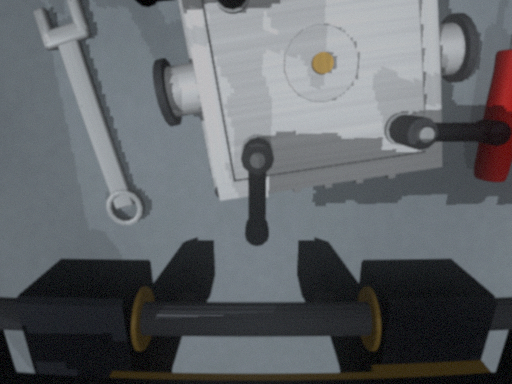

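Lever b (column 257) sits centred between the fingertips (columns 214–298). Next: descend, arc and lift.

send_rows(
  steps="0.04 -0.0008 0.0008 0.02 0; 0.035 -0.0008 0.0008 0.051 0; 0.02 -0.0008 0.0008 0.051 0; 0.02 -0.0008 0.0008 0.051 0; 0.02 -0.0006 -0.003 0.051 0.09; 0.02 -0.0001 -0.0066 0.051 0.179; 0.02 0.0007 -0.0102 0.051 0.268; 0.02 0.0019 -0.0138 0.051 0.3565; 0.02 0.0033 -0.0172 0.051 0.445; 0.02 0.0051 -0.0205 0.051 0.534; 0.02 0.0071 -0.0236 0.051 0.623; 0.02 0.0094 -0.0266 0.051 0.7115; 0.02 0.0094 -0.0266 0.051 0.7115; 0.02 0.0094 -0.0266 0.051 0.7115; 0.03 0.0094 -0.0266 0.051 0.7115; 0.04 0.0094 -0.0266 0.02 0.7115; 0.04 0.0094 -0.0266 0 0.7115; 0.04 0.0094 -0.0266 0 0.7115",
)

```text
t: 5.25
eef_pos: [0.4432, -0.0301, 0.128]
ee_rot: [-179.7, -0.3, -39.7]
ft_force: [0.1, -0.6, 0.6]
opening: 0.0397
```

```bash
python3 - <<'E'
from h import *
angles('wrist');
print(rel('d',0,.125))
E
```

```text
a 1426 q 0.028 0.039
b 939 q 0.795 0.795
c 93 q 0.273 0.26
d 0 q nan nan
cover z,tilt 0.0594 0.0184
[ 0.1951 -0.0405  0.0017 -0.8672]
  return _methods._mean(a, axis=axis, dtype=dtype,
  ret = ret.dtype.type(ret / rcount)
h.py:44: RuntimeWarning: Mean of empty slice.
  print(k,m.sum(),'q',(-np.median(t)).round(3),(-t[m2].mean()).round(3))
```

send_rows(
  steps="0.04 0.015 -0.003 0 -0.05; 0.04 0.04 -0.009 0 -0.15; 0.04 0.07 -0.015 0 -0.27; 0.04 0.1 -0.021 0 -0.39; 0.04 0.13 -0.027 0 -0.51; 0.04 0.155 -0.032 0 -0.63; 0.04 0.175 -0.036 0 -0.75; 0.04 0.190 -0.0395 0 -0.85; 0.04 0.1951 -0.0405 0.0017 -0.8672; 0.04 0.1951 -0.0405 0.0017 -0.8672; 0.04 0.1951 -0.0405 0.0017 -0.8672",
)

```text
t: 6.22
eef_pos: [0.6153, -0.1235, 0.1222]
ee_rot: [-179.9, 0.1, 9.8]
ft_force: [-0.0, -0.3, 0.1]
opening: 0.0399
```

```bash
python3 - <<'E'
from h import *
print(rel('d',0,.074)); arc('d',0,.87,.074)
E
```

```text
[ 0.0034  0.0006  0.0482 -0.0035]
0.02 0.0031 0.0052 0.0482 0.1052; 0.02 0.0024 0.0097 0.0482 0.2140; 0.02 0.0012 0.0141 0.0482 0.3227; 0.02 -0.0005 0.0184 0.0482 0.4315; 0.02 -0.0026 0.0224 0.0482 0.5402; 0.02 -0.0052 0.0262 0.0482 0.6490; 0.02 -0.0081 0.0297 0.0482 0.7577; 0.02 -0.0114 0.0328 0.0482 0.8665;
```

send_rows(
  steps="0.04 0.0034 0.0006 0.02 0; 0.035 0.0034 0.0006 0.048 0; 0.02 0.0034 0.0006 0.048 0; 0.02 0.0034 0.0006 0.048 0; 0.02 0.0031 0.0052 0.048 0.105; 0.02 0.0024 0.0097 0.048 0.214; 0.02 0.0012 0.0141 0.048 0.323; 0.02 -0.0005 0.0184 0.048 0.4315; 0.02 -0.0026 0.0224 0.048 0.54; 0.02 -0.0052 0.0262 0.048 0.649; 0.02 -0.0081 0.0297 0.048 0.758; 0.02 -0.0114 0.0328 0.048 0.8665; 0.02 -0.0114 0.0328 0.048 0.8665; 0.02 -0.0114 0.0328 0.048 0.8665; 0.03 -0.0114 0.0328 0.048 0.8665; 0.04 -0.0114 0.0328 0.02 0.8665; 0.04 -0.0114 0.0328 0 0.8665; 0.04 -0.0114 0.0328 -0.003 0.8665; 0.04 -0.0114 0.0328 -0.003 0.8665; 0.04 -0.0114 0.0328 -0.003 0.8665",
)

```text
t: 7.88
eef_pos: [0.6102, -0.1588, 0.1258]
ee_rot: [180.0, 0.0, -39.8]
ft_force: [-1.1, 0.0, -0.4]
opening: 0.0403
```

```bash
python3 - <<'E' 2>/dev/null
from h import *
angles('wrist');angles('top');
print(rel('a',.11,.125))
E
```

```text
a 0 q nan nan
b 0 q nan nan
c 0 q nan nan
d 1001 q 0.757 0.756
cover z,tilt 0.0584 0.0014
a 35 q 0.108 0.109
b 35 q 0.822 0.819
c 0 q nan nan
d 0 q nan nan
cover z,tilt 0.0603 0.0275
[-1.401e-01 -8.920e-02 -1.000e-04  8.127e-01]
```

send_rows(
  steps="0.04 -0.01 -0.006 0 0.05; 0.04 -0.03 -0.019 0 0.15; 0.04 -0.055 -0.035 0 0.26; 0.04 -0.08 -0.051 0 0.38; 0.04 -0.103 -0.066 0 0.5; 0.04 -0.122 -0.078 0 0.62; 0.04 -0.134 -0.085 0 0.73; 0.04 -0.140 -0.0892 0 0.8127; 0.04 -0.1401 -0.0892 0 0.8127; 0.04 -0.1401 -0.0892 0 0.8127; 0.04 -0.1401 -0.0892 0 0.8127",
)

```text
t: 8.9
eef_pos: [0.5602, -0.0014, 0.1256]
ee_rot: [180.0, -0.1, -86.3]
ft_force: [-0.7, 0.7, 0.8]
opening: 0.04
```

```bash
python3 - <<'E' 2>/dev/null
from h import *
print(rel('a',.11,.074)); arc('a',.11,.88,.074)
E
```

```text
[-0.0012  0.001   0.0516  0.0011]
0.02 -0.0010 -0.0030 0.0516 0.0974; 0.02 -0.0004 -0.0070 0.0516 0.1936; 0.02 0.0006 -0.0109 0.0516 0.2899; 0.02 0.0019 -0.0148 0.0516 0.3861; 0.02 0.0036 -0.0184 0.0516 0.4824; 0.02 0.0057 -0.0219 0.0516 0.5786; 0.02 0.0081 -0.0252 0.0516 0.6749; 0.02 0.0107 -0.0282 0.0516 0.7711;
```

send_rows(
  steps="0.04 -0.0012 0.001 0.02 0; 0.035 -0.0012 0.001 0.0515 0; 0.02 -0.0012 0.001 0.0515 0; 0.02 -0.0012 0.001 0.0515 0; 0.02 -0.001 -0.003 0.0515 0.097; 0.02 -0.0004 -0.007 0.0515 0.194; 0.02 0.0006 -0.0109 0.0515 0.29; 0.02 0.0019 -0.0148 0.0515 0.386; 0.02 0.0036 -0.0184 0.0515 0.482; 0.02 0.0057 -0.0219 0.0515 0.579; 0.02 0.0081 -0.0252 0.0515 0.675; 0.02 0.0107 -0.0282 0.0515 0.771; 0.02 0.0107 -0.0282 0.0515 0.771; 0.02 0.0107 -0.0282 0.0515 0.771; 0.03 0.0107 -0.0282 0.0515 0.771; 0.04 0.0107 -0.0282 0.02 0.771; 0.04 0.0107 -0.0282 0 0.771; 0.04 0.0107 -0.0282 0 0.771; 0.04 0.0107 -0.0282 0 0.771",
)

```text
t: 10.48
eef_pos: [0.516, -0.1161, 0.136]
ee_rot: [179.5, 0.9, -127.4]
ft_force: [-0.4, -0.4, -0.6]
opening: 0.0399
```

```bash
python3 - <<'E' 2>/dev/null
from h import *
angles('wrist')
print(rel('c',.1,.125))
E
```

```text
a 344 q 0.311 0.342
b 987 q 0.701 0.724
c 1130 q 0.153 0.152
d 502 q 0.888 0.886
cover z,tilt 0.0583 0.001
[ 0.0727 -0.0244  0.0117 -0.7249]
```

```bash
python3 - <<'E' 2>/dev/null
from h import *
s=readout.sense(); print({k:np.round(v,3) for k,v in s.items()})
angles('wrist','w3.png'); angles('top','t3.png')
a=cv2.imread('pics/w3.png'); b=cv2.imread('pics/t3.png')[130:260,200:310]
cv2.imwrite('pics/v3.png',np.hstack([a[:,:,:][::1],cv2.resize(b,(288,384))]))
E
```

```text
{'t': np.float64(10.533), 'joint_pos': array([ -16.884,   50.716,   46.1  ,  113.118,  -57.237,   42.932,
       -152.083]), 'joint_vel': array([ 1.762,  0.639, -4.321, -0.016, -0.311, -4.807,  0.192]), 'effort': array([ 9.5900e-01, -4.3988e+01,  1.0954e+01, -7.0010e+00,  6.6000e-02,
       -3.2000e-02,  3.0000e-03]), 'eef_pos': array([ 0.517, -0.116,  0.137]), 'ee_rot': array([ 179.53 ,    0.94 , -127.303]), 'ft_force': array([-0.423,  0.317,  1.345]), 'wrist_torque': array([ 0.094, -0.073,  0.012]), 'opening': np.float64(0.04)}
a 364 q 0.314 0.344
b 980 q 0.702 0.725
c 1125 q 0.152 0.15
d 578 q 0.88 0.872
cover z,tilt 0.0583 0.0009
a 35 q 0.432 0.435
b 0 q nan nan
c 0 q nan nan
d 1 q 0.474 0.474
cover z,tilt 0.0531 0.1922
```

View pics/v3.png

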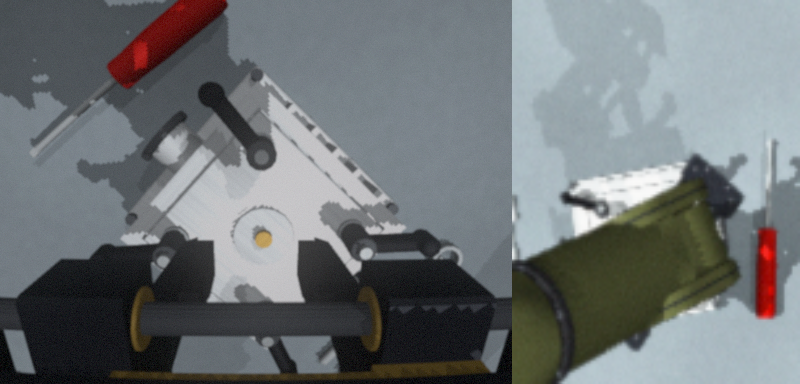

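The tool turned the wrong way round, so joint 7 (-152°) and joint 5 (-57°) reached their limits and the fingers left lever a at about 0.43 rad. The cover is still level and nothing else moved. I'll lift, unwind, and use the yaw range 10–190° from here on.

send_rows(
  steps="0.04 0 0 -0.03 0; 0.04 0 0 -0.06 0; 0.04 0 0 -0.09 -0.1; 0.04 0 0 -0.12 -0.2; 0.04 0 0 -0.12 -0.3; 0.04 0 0 -0.12 -0.4; 0.04 0 0 -0.12 -0.5; 0.04 0 0 -0.12 -0.6; 0.04 0 0 -0.12 -0.7; 0.04 0 0 -0.12 -0.8; 0.04 0 0 -0.12 -0.9; 0.04 0 0 -0.12 -1.0; 0.04 0 0 -0.12 -1.1; 0.04 0 0 -0.12 -1.2; 0.04 0 0 -0.12 -1.3; 0.04 0 0 -0.12 -1.4; 0.04 0 0 -0.12 -1.5; 0.04 0 0 -0.12 -1.6; 0.04 0 0 -0.12 -1.7; 0.04 0 0 -0.12 -1.7",
)

```text
t: 12.3
eef_pos: [0.5153, -0.1181, 0.2539]
ee_rot: [-179.0, 0.5, -29.8]
ft_force: [-0.5, 0.2, -0.5]
opening: 0.04
```

```bash
sed -i 's/    while yaw>25.*/    yaw%=180\n    if yaw<5: yaw+=180/; /while yaw<-195/d; /if k in .bd. and/d; s/    if k in .ac. and.*/    if k in "ac" and yaw>110: yaw-=180\n    if k in "bd" and yaw<80: yaw+=180/' h.py; sed -n 25,38p h.py; python3 - <<'E' 2>/dev/null
from h import *
s=readout.sense(); print({k:np.round(s[k],3) for k in ['joint_pos','eef_pos','ee_rot']})
for k in SC: print(k,tool(k,0)[1],tool(k,1.57)[1])
E
```

```text
th=Y+np.radians(SC[k][2])-q; yaw=np.degrees(th)
    yaw%=180
    if yaw<5: yaw+=180
    if k in "ac" and yaw>110: yaw-=180
    if k in "bd" and yaw<80: yaw+=180
    return axis(k)+r*np.array([np.cos(th),np.sin(th)]),yaw
def rel(k,q,z):  # row from the present pose
    s=readout.sense(); p=s['eef_pos']; y0=np.radians(s['ee_rot'][2])
    xy,yaw=tool(k,q); d=xy-p[:2]
    tx=d@[np.cos(y0),np.sin(y0)]; ty=d@[np.sin(y0),-np.cos(y0)]
    dy=(yaw-np.degrees(y0)+180)%360-180
    return np.r_[tx,ty,p[2]-z,-np.radians(dy)].round(4)
def angles(n='wrist',f=None):
    M,p,d=grab(n,f); P,_,_=cloud(M,d)
{'joint_pos': array([-12.45 ,  35.346,  35.446, 106.466, -28.609,  47.566, -81.795]), 'eef_pos': array([ 0.515, -0.118,  0.254]), 'ee_rot': array([-178.995,    0.525,  -29.799])}
a 99.96000000000001 10.005626164460754
b 189.95999999999998 100.00562616446074
c 99.96000000000001 10.00562616446075
d 189.96 100.00562616446075
```

send_rows(
  steps="0.04 0 0 0 -0.05; 0.04 0 0 0 -0.15; 0.04 0 0 0 -0.25; 0.04 0 0 0 -0.35; 0.04 0 0 -0.03 -0.45; 0.04 0 0 -0.05 -0.55; 0.04 0 0 -0.05 -0.65; 0.04 0 0 -0.05 -0.75; 0.04 0 0 -0.05 -0.85; 0.04 0 0 -0.05 -0.95; 0.04 0 0 -0.05 -1.05; 0.04 0 0 -0.05 -1.15; 0.04 0 0 -0.05 -1.25; 0.04 0 0 -0.05 -1.3; 0.04 0 0 -0.05 -1.3; 0.04 0 0 -0.05 -1.3",
)

```text
t: 13.63
eef_pos: [0.5153, -0.1192, 0.3038]
ee_rot: [-179.2, -0.8, 44.3]
ft_force: [0.3, 0.1, -0.1]
opening: 0.0403
```

```bash
python3 - <<'E' 2>/dev/null
from h import *
s=readout.sense(); print({k:np.round(s[k],3) for k in ['joint_pos','eef_pos','ee_rot']})
angles('wrist','w4.png'); M,p,d=grab('top','t4.png')
print(find('top',M,'screwdriver'),find('top',M,'wrench'))
print(rel('a',.43,.125))
E
```

```text
{'joint_pos': array([ -1.066,  28.244,  15.473, 101.961, -10.683,  51.382, -26.293]), 'eef_pos': array([ 0.515, -0.119,  0.304]), 'ee_rot': array([-179.228,   -0.78 ,   44.318])}
a 344 q 0.433 0.431
b 273 q 0.813 0.809
c 280 q 0.082 0.091
d 320 q 0.722 0.726
cover z,tilt 0.0584 0.0025
[] [(0.87, array([ 0.4893,  0.0713, -0.0015]))]
[ 0.123  -0.044   0.1789 -0.539 ]
```

View pics/w4.png

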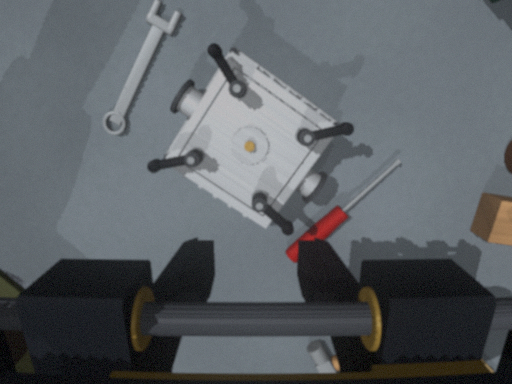

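All screws read: a 0.43, b 0.81, c 0.09, d 0.73; the cover is level and the wrench and screwdriver are undisturbed. I'll finish screw a to half way.

send_rows(
  steps="0.04 0.01 -0.004 0.01 -0.05; 0.04 0.03 -0.011 0.03 -0.13; 0.04 0.055 -0.02 0.055 -0.23; 0.04 0.08 -0.029 0.085 -0.34; 0.04 0.1 -0.036 0.115 -0.44; 0.04 0.114 -0.041 0.14 -0.5; 0.04 0.121 -0.043 0.16 -0.539; 0.04 0.123 -0.044 0.174 -0.539; 0.04 0.123 -0.044 0.179 -0.539; 0.04 0.123 -0.044 0.179 -0.539; 0.04 0.123 -0.044 0.179 -0.539",
)

```text
t: 14.75
eef_pos: [0.5726, 0.0012, 0.1278]
ee_rot: [-179.8, -1.0, 75.3]
ft_force: [0.2, -0.1, 0.2]
opening: 0.0397
```

```bash
python3 - <<'E' 2>/dev/null
from h import *
s=readout.sense(); print({k:np.round(s[k],3) for k in ['joint_pos','eef_pos','ee_rot']})
print(rel('a',.43,.074)); arc('a',.43,.88,.074,5)
E
```

```text
{'joint_pos': array([ -6.284,  44.471,   3.682, 104.957,  -7.1  ,  30.689, -12.212]), 'eef_pos': array([0.573, 0.001, 0.128]), 'ee_rot': array([-179.803,   -1.028,   75.334])}
[-0.0027  0.0005  0.0538  0.0002]
0.02 -0.0029 0.0043 0.0538 0.0902; 0.02 -0.0034 0.0080 0.0538 0.1802; 0.02 -0.0042 0.0117 0.0538 0.2702; 0.02 -0.0054 0.0153 0.0538 0.3602; 0.02 -0.0069 0.0188 0.0538 0.4502;
```

send_rows(
  steps="0.04 -0.0027 0.0005 0.02 0; 0.035 -0.0027 0.0005 0.053 0; 0.02 -0.0027 0.0005 0.053 0; 0.02 -0.0027 0.0005 0.053 0; 0.02 -0.0029 0.0043 0.053 0.09; 0.02 -0.0034 0.008 0.053 0.18; 0.02 -0.0042 0.0117 0.053 0.27; 0.02 -0.0054 0.0153 0.053 0.36; 0.02 -0.0069 0.0188 0.053 0.45; 0.02 -0.0069 0.0188 0.053 0.45; 0.02 -0.0069 0.0188 0.053 0.45; 0.03 -0.0069 0.0188 0.053 0.45; 0.04 -0.0069 0.0188 0.02 0.45; 0.04 -0.0069 0.0188 0 0.45; 0.04 -0.0069 0.0188 0 0.45; 0.04 -0.0069 0.0188 0 0.45",
)

```text
t: 16.08
eef_pos: [0.5908, -0.0101, 0.1291]
ee_rot: [-179.6, -1.0, 49.7]
ft_force: [-0.0, -0.0, -0.7]
opening: 0.0401
```

```bash
python3 - <<'E' 2>/dev/null
from h import *
s=readout.sense(); print({k:np.round(s[k],3) for k in ['joint_pos','eef_pos','ee_rot']})
angles()
print(rel('c',.08,.128))
E
```

```text
{'joint_pos': array([ -9.171,  45.829,  10.984, 102.197, -16.425,  33.21 , -27.998]), 'eef_pos': array([ 0.591, -0.01 ,  0.129]), 'ee_rot': array([-179.576,   -1.035,   49.667])}
a 969 q 0.777 0.776
b 0 q nan nan
c 0 q nan nan
d 0 q nan nan
cover z,tilt 0.0586 0.0006
[-1.987e-01  4.160e-02 -2.000e-04 -7.978e-01]
```

Now a is at 0.78. On to c.

send_rows(
  steps="0.04 -0.01 0.002 0 -0.05; 0.04 -0.03 0.006 0 -0.13; 0.04 -0.06 0.0126 0 -0.24; 0.04 -0.09 0.0188 0 -0.35; 0.04 -0.12 0.025 0 -0.46; 0.04 -0.15 0.0314 0 -0.57; 0.04 -0.175 0.0366 0 -0.68; 0.04 -0.19 0.04 0 -0.76; 0.04 -0.1987 0.0416 0 -0.798; 0.04 -0.1987 0.0416 0 -0.798; 0.04 -0.1987 0.0416 0 -0.798; 0.04 -0.1987 0.0416 0 -0.798",
)

```text
t: 17.13
eef_pos: [0.4924, -0.1867, 0.1233]
ee_rot: [179.8, -1.1, 95.4]
ft_force: [-0.1, 0.7, -0.5]
opening: 0.0402
```

```bash
python3 - <<'E' 2>/dev/null
from h import *
s=readout.sense(); print({k:np.round(s[k],3) for k in ['joint_pos','eef_pos','ee_rot']})
angles()
print(rel('c',.08,.074)); arc('c',.08,.87,.074)
E
```

```text
{'joint_pos': array([ 19.197,  42.525,  -4.554, 112.316,   4.545,  25.585,  17.102]), 'eef_pos': array([ 0.492, -0.187,  0.123]), 'ee_rot': array([179.844,  -1.136,  95.38 ])}
a 0 q nan nan
b 0 q nan nan
c 1000 q 0.139 0.139
d 1087 q 0.778 0.771
cover z,tilt 0.0584 0.0024
[-0.0017 -0.      0.0494  0.0007]
0.02 -0.0015 -0.0041 0.0494 0.0995; 0.02 -0.0009 -0.0082 0.0494 0.1982; 0.02 0.0001 -0.0123 0.0494 0.2970; 0.02 0.0015 -0.0162 0.0494 0.3957; 0.02 0.0033 -0.0199 0.0494 0.4945; 0.02 0.0055 -0.0235 0.0494 0.5932; 0.02 0.0079 -0.0268 0.0494 0.6920; 0.02 0.0107 -0.0298 0.0494 0.7907;
```

send_rows(
  steps="0.04 -0.0017 0 0.02 0; 0.035 -0.0017 0 0.049 0; 0.02 -0.0017 -0.001 0.049 0.04; 0.02 -0.0015 -0.002 0.049 0.06; 0.02 -0.0015 -0.0041 0.049 0.1; 0.02 -0.0009 -0.0082 0.049 0.198; 0.02 0.0001 -0.0123 0.049 0.297; 0.02 0.0015 -0.0162 0.049 0.396; 0.02 0.0033 -0.0199 0.049 0.4945; 0.02 0.0055 -0.0235 0.049 0.593; 0.02 0.0079 -0.0268 0.049 0.692; 0.02 0.0107 -0.0298 0.049 0.79; 0.02 0.0107 -0.0298 0.049 0.79; 0.02 0.0107 -0.0298 0.049 0.79; 0.03 0.0107 -0.0298 0.049 0.79; 0.04 0.0107 -0.0298 0.02 0.79; 0.04 0.0107 -0.0298 0 0.79; 0.04 0.0107 -0.0298 -0.004 0.79; 0.04 0.0107 -0.0298 -0.004 0.79; 0.04 0.0107 -0.0298 -0.004 0.79",
)

```text
t: 18.85
eef_pos: [0.4608, -0.1795, 0.1276]
ee_rot: [-179.3, -0.9, 50.1]
ft_force: [-0.2, 0.0, -0.6]
opening: 0.04
```

```bash
python3 - <<'E' 2>/dev/null
from h import *
s=readout.sense(); print({k:np.round(s[k],3) for k in ['joint_pos','eef_pos','ee_rot']})
angles(); 
print('c',rel('c',.8,.072));print('a',rel('a',.78,.128))
arc('c',.8,1.6,.07)
E
```

```text
{'joint_pos': array([ 12.67 ,  41.029,   6.499, 117.827, -14.214,  22.279,  -9.058]), 'eef_pos': array([ 0.461, -0.18 ,  0.128]), 'ee_rot': array([-179.282,   -0.873,   50.136])}
a 0 q nan nan
b 1324 q 0.757 0.762
c 947 q 0.759 0.759
d 1432 q 0.771 0.767
cover z,tilt 0.0584 0.0027
c [ 0.0016  0.0034  0.0552 -0.0698]
a [ 0.2121 -0.014  -0.0008 -0.0898]
0.02 0.0015 -0.0008 0.0572 0.0302; 0.02 0.0018 -0.0050 0.0572 0.1302; 0.02 0.0026 -0.0091 0.0572 0.2302; 0.02 0.0037 -0.0132 0.0572 0.3302; 0.02 0.0053 -0.0171 0.0572 0.4302; 0.02 0.0072 -0.0208 0.0572 0.5302; 0.02 0.0095 -0.0243 0.0572 0.6302; 0.02 0.0122 -0.0276 0.0572 0.7302;
```

All four are about half way. The second round starts with c, which the tool is already over.

send_rows(
  steps="0.04 0.0016 0.0015 0.03 -0.03; 0.035 0.0016 0.0015 0.057 -0.03; 0.02 0.0016 0 0.057 0; 0.02 0.0015 -0.0008 0.057 0.03; 0.02 0.0018 -0.005 0.057 0.13; 0.02 0.0026 -0.0091 0.057 0.23; 0.02 0.0037 -0.0132 0.057 0.33; 0.02 0.0053 -0.0171 0.057 0.43; 0.02 0.0072 -0.0208 0.057 0.53; 0.02 0.0095 -0.0243 0.057 0.63; 0.02 0.0122 -0.0276 0.057 0.73; 0.02 0.0124 -0.0279 0.057 0.74; 0.02 0.0124 -0.0279 0.057 0.74; 0.03 0.0124 -0.0279 0.057 0.74; 0.04 0.0124 -0.0279 0.02 0.74; 0.04 0.0124 -0.0279 0 0.74; 0.04 0.0124 -0.0279 0 0.74; 0.04 0.0124 -0.0279 0 0.74",
)

```text
t: 20.4
eef_pos: [0.4484, -0.1517, 0.1293]
ee_rot: [-178.9, -0.3, 7.8]
ft_force: [-0.3, 0.4, 0.1]
opening: 0.0402
```

```bash
sed -i 's/P\[:,2\]>.074/P[:,2]>.07/' h.py; python3 - <<'E' 2>/dev/null
from h import *
s=readout.sense(); print({k:np.round(s[k],3) for k in ['joint_pos','eef_pos','ee_rot']})
angles(); 
print('a',rel('a',.78,.128))
E
```

```text
{'joint_pos': array([  3.817,  41.055,  16.48 , 121.721, -33.436,  21.944, -34.289]), 'eef_pos': array([ 0.448, -0.152,  0.129]), 'ee_rot': array([-178.886,   -0.316,    7.797])}
a 0 q nan nan
b 995 q 0.749 0.757
c 907 q 1.5 1.501
d 0 q nan nan
cover z,tilt 0.057 0.0195
a [ 1.561e-01 -1.239e-01  5.000e-04 -8.289e-01]
```

send_rows(
  steps="0.04 0.008 -0.006 0 -0.05; 0.04 0.025 -0.02 0 -0.13; 0.04 0.047 -0.037 0 -0.24; 0.04 0.07 -0.056 0 -0.35; 0.04 0.093 -0.074 0 -0.46; 0.04 0.117 -0.093 0 -0.57; 0.04 0.137 -0.109 0 -0.68; 0.04 0.15 -0.119 0 -0.78; 0.04 0.1561 -0.1239 0 -0.829; 0.04 0.1561 -0.1239 0 -0.829; 0.04 0.1561 -0.1239 0 -0.829; 0.04 0.1561 -0.1239 0 -0.829",
)

```text
t: 21.45
eef_pos: [0.5845, -0.0105, 0.1307]
ee_rot: [-179.3, -0.8, 55.0]
ft_force: [-0.1, 0.2, -0.6]
opening: 0.0404
```

```bash
python3 - <<'E' 2>/dev/null
from h import *
s=readout.sense(); print({k:np.round(s[k],3) for k in ['joint_pos','eef_pos','ee_rot']})
print('a',rel('a',.78,.071));arc('a',.78,1.62,.071,9)
E
```

```text
{'joint_pos': array([ -9.612,  45.549,  11.737, 102.843, -17.201,  33.461, -21.846]), 'eef_pos': array([ 0.585, -0.011,  0.131]), 'ee_rot': array([-179.345,   -0.802,   54.995])}
a [ 0.003  -0.0006  0.0597 -0.0048]
0.02 0.0029 0.0033 0.0597 0.0885; 0.02 0.0024 0.0072 0.0597 0.1819; 0.02 0.0015 0.0110 0.0597 0.2752; 0.02 0.0002 0.0147 0.0597 0.3685; 0.02 -0.0014 0.0183 0.0597 0.4619; 0.02 -0.0033 0.0217 0.0597 0.5552; 0.02 -0.0055 0.0250 0.0597 0.6485; 0.02 -0.0080 0.0280 0.0597 0.7419; 0.02 -0.0108 0.0307 0.0597 0.8352;
```

send_rows(
  steps="0.04 0.003 -0.0006 0.03 0; 0.035 0.003 -0.0006 0.059 0; 0.02 0.003 -0.0006 0.059 0; 0.02 0.003 -0.0006 0.059 0; 0.02 0.0029 0.0033 0.059 0.0885; 0.02 0.0024 0.0072 0.059 0.182; 0.02 0.0015 0.011 0.059 0.275; 0.02 0.0002 0.0147 0.059 0.3685; 0.02 -0.0014 0.0183 0.059 0.462; 0.02 -0.0033 0.0217 0.059 0.555; 0.02 -0.0055 0.025 0.059 0.6485; 0.02 -0.008 0.028 0.059 0.742; 0.02 -0.0108 0.0307 0.059 0.835; 0.02 -0.0108 0.0307 0.059 0.835; 0.02 -0.0108 0.0307 0.059 0.835; 0.03 -0.0108 0.0307 0.059 0.835; 0.04 -0.0108 0.0307 0.02 0.835; 0.04 -0.0108 0.0307 0 0.835; 0.04 -0.0108 0.0307 0 0.835; 0.04 -0.0108 0.0307 0 0.835",
)

```text
t: 23.12
eef_pos: [0.6066, -0.0371, 0.1329]
ee_rot: [-179.1, -0.5, 7.3]
ft_force: [-0.6, -0.2, -0.5]
opening: 0.0396
```

```bash
python3 - <<'E' 2>/dev/null
from h import *
s=readout.sense(); print({k:np.round(s[k],3) for k in ['joint_pos','eef_pos','ee_rot']})
angles();print(rel('d',.77,.128))
E
```

```text
{'joint_pos': array([-14.251,  48.777,  25.582,  99.44 , -32.695,  39.154, -53.046]), 'eef_pos': array([ 0.607, -0.037,  0.133]), 'ee_rot': array([-179.08 ,   -0.465,    7.333])}
a 920 q 1.472 1.47
b 0 q nan nan
c 0 q nan nan
d 1224 q 0.626 0.651
cover z,tilt 0.0558 0.0044
[-0.0085  0.1178  0.0035 -2.4173]
```

a reads 1.47, which is home but with little margin, so I nudge it a little further.

```bash
python3 - <<'E' 2>/dev/null
from h import *
print(rel('a',1.55,.071),rel('a',1.6,.071),rel('a',1.66,.071))
E
```

```text
[-0.0021 -0.0027  0.0605 -0.0665] [-0.002  -0.0006  0.0605 -0.0165] [-0.0021  0.0019  0.0605  0.0435]
```

send_rows(
  steps="0.04 -0.0021 -0.0027 0.03 -0.0665; 0.035 -0.0021 -0.0027 0.06 -0.0665; 0.02 -0.0021 -0.0027 0.06 -0.0665; 0.02 -0.002 -0.0006 0.06 -0.0165; 0.02 -0.0021 0.0019 0.06 0.0435; 0.02 -0.0021 0.0022 0.06 0.05; 0.02 -0.0021 0.0022 0.06 0.05; 0.02 -0.0021 0.0022 0.06 0.05",
)

```text
t: 23.83
eef_pos: [0.6023, -0.0355, 0.0705]
ee_rot: [-178.8, -0.0, 4.6]
ft_force: [-2.0, 3.4, -3.5]
opening: 0.0204
```

send_rows(
  steps="0.03 0 0 0 0; 0.04 0 0 -0.03 0; 0.04 0 0 -0.06 0; 0.04 0 0 -0.06 0; 0.04 0 0 -0.06 0",
)

```text
t: 24.25
eef_pos: [0.6054, -0.0399, 0.1332]
ee_rot: [-179.1, -0.5, 4.4]
ft_force: [-1.4, 0.3, -0.7]
opening: 0.0399
```

```bash
python3 - <<'E' 2>/dev/null
from h import *
s=readout.sense(); print({k:np.round(s[k],3) for k in ['joint_pos','eef_pos','ee_rot']})
angles();print(rel('d',.77,.128))
E
```

```text
{'joint_pos': array([-14.498,  48.862,  26.49 ,  99.712, -33.743,  39.256, -54.697]), 'eef_pos': array([ 0.605, -0.04 ,  0.133]), 'ee_rot': array([-179.112,   -0.5  ,    4.43 ])}
a 925 q 1.525 1.523
b 0 q nan nan
c 0 q nan nan
d 1251 q 0.632 0.661
cover z,tilt 0.0557 0.0048
[-1.0000e-03  1.1550e-01  3.8000e-03 -2.4678e+00]
```

send_rows(
  steps="0.04 0 0.004 -0.01 -0.05; 0.04 0 0.01 -0.03 -0.15; 0.04 0 0.017 -0.05 -0.27; 0.04 0 0.023 -0.06 -0.39; 0.04 0 0.03 -0.06 -0.51; 0.04 0 0.037 -0.06 -0.63; 0.04 0 0.043 -0.06 -0.75; 0.04 0 0.05 -0.06 -0.87; 0.04 0 0.057 -0.06 -0.99; 0.04 0 0.063 -0.06 -1.11; 0.04 0 0.07 -0.06 -1.23; 0.04 0 0.077 -0.06 -1.35; 0.04 0 0.083 -0.06 -1.47; 0.04 0 0.09 -0.06 -1.59; 0.04 0 0.097 -0.06 -1.71; 0.04 0 0.103 -0.06 -1.83; 0.04 0 0.108 -0.06 -1.95; 0.04 0 0.112 -0.06 -2.07; 0.04 0 0.115 -0.06 -2.19; 0.04 0 0.1155 -0.06 -2.3",
)

```text
t: 25.97
eef_pos: [0.6115, -0.1556, 0.1873]
ee_rot: [179.2, -0.7, 136.5]
ft_force: [-0.0, -0.4, 0.2]
opening: 0.0403
```

```bash
python3 - <<'E' 2>/dev/null
from h import *
s=readout.sense(); print({k:np.round(s[k],3) for k in ['joint_pos','eef_pos','ee_rot']})
angles();print(rel('d',.77,.128))
E
```

```text
{'joint_pos': array([15.91 , 43.49 , -9.666, 91.237,  7.766, 46.127, 49.959]), 'eef_pos': array([ 0.612, -0.156,  0.187]), 'ee_rot': array([179.242,  -0.743, 136.517])}
a 776 q 1.55 1.543
b 0 q nan nan
c 765 q 1.517 1.515
d 574 q 0.735 0.735
cover z,tilt 0.0557 0.0017
[ 0.0003  0.0013  0.0592 -0.1585]
```

send_rows(
  steps="0.04 0.0003 0.0013 0.01 -0.08; 0.04 0.0003 0.0013 0.03 -0.16; 0.04 0.0003 0.0013 0.05 -0.16; 0.04 0.0003 0.0013 0.059 -0.16; 0.04 0.0003 0.0013 0.059 -0.16; 0.04 0.0003 0.0013 0.059 -0.16",
)

```text
t: 26.52
eef_pos: [0.6126, -0.1519, 0.129]
ee_rot: [179.1, -0.6, 145.4]
ft_force: [0.7, -0.5, -0.3]
opening: 0.0401
```

```bash
python3 - <<'E' 2>/dev/null
from h import *
s=readout.sense(); print({k:np.round(s[k],3) for k in ['joint_pos','eef_pos','ee_rot']})
print(rel('d',.75,.071));arc('d',.75,1.66,.071,9)
E
```

```text
{'joint_pos': array([ 16.415,  47.994, -11.226,  93.527,  11.365,  39.769,  55.396]), 'eef_pos': array([ 0.613, -0.152,  0.129]), 'ee_rot': array([179.11 ,  -0.631, 145.36 ])}
[-0.001  -0.0015  0.058  -0.0284]
0.02 -0.0010 -0.0057 0.0580 0.0727; 0.02 -0.0004 -0.0100 0.0580 0.1738; 0.02 0.0005 -0.0141 0.0580 0.2749; 0.02 0.0019 -0.0181 0.0580 0.3760; 0.02 0.0036 -0.0220 0.0580 0.4771; 0.02 0.0058 -0.0256 0.0580 0.5782; 0.02 0.0083 -0.0291 0.0580 0.6794; 0.02 0.0111 -0.0322 0.0580 0.7805; 0.02 0.0142 -0.0351 0.0580 0.8816;
```

send_rows(
  steps="0.04 -0.001 -0.0015 0.03 -0.028; 0.035 -0.001 -0.0015 0.058 -0.028; 0.02 -0.001 -0.0015 0.058 -0.028; 0.02 -0.001 -0.0015 0.058 -0.028; 0.02 -0.001 -0.0057 0.058 0.073; 0.02 -0.0004 -0.01 0.058 0.174; 0.02 0.0005 -0.0141 0.058 0.275; 0.02 0.0019 -0.0181 0.058 0.376; 0.02 0.0036 -0.022 0.058 0.477; 0.02 0.0058 -0.0256 0.058 0.578; 0.02 0.0083 -0.0291 0.058 0.679; 0.02 0.0111 -0.0322 0.058 0.78; 0.02 0.0142 -0.0351 0.058 0.88; 0.02 0.0142 -0.0351 0.058 0.88; 0.02 0.0142 -0.0351 0.058 0.88; 0.03 0.0142 -0.0351 0.058 0.88; 0.04 0.0142 -0.0351 0.02 0.88; 0.04 0.0142 -0.0351 0 0.88; 0.04 0.0142 -0.0351 0 0.88; 0.04 0.0142 -0.0351 0 0.88",
)

```text
t: 28.18
eef_pos: [0.5812, -0.1726, 0.1302]
ee_rot: [179.8, -1.1, 95.1]
ft_force: [-0.2, 0.9, 0.6]
opening: 0.04
```

```bash
python3 - <<'E' 2>/dev/null
from h import *
s=readout.sense(); print({k:np.round(s[k],3) for k in ['joint_pos','eef_pos','ee_rot']})
angles();print(rel('b',.79,.13))
E
```

```text
{'joint_pos': array([11.203, 46.22 ,  2.792, 98.572, -5.345, 35.524, 22.573]), 'eef_pos': array([ 0.581, -0.173,  0.13 ]), 'ee_rot': array([179.817,  -1.084,  95.078])}
a 0 q nan nan
b 0 q nan nan
c 1001 q 1.523 1.521
d 892 q 1.549 1.549
cover z,tilt 0.0557 0.0048
[ 0.1508 -0.1287 -0.0009 -0.8662]
```

send_rows(
  steps="0.04 0.008 -0.007 0 -0.05; 0.04 0.025 -0.021 0 -0.13; 0.04 0.047 -0.04 0 -0.24; 0.04 0.07 -0.06 0 -0.35; 0.04 0.093 -0.079 0 -0.46; 0.04 0.115 -0.098 0 -0.57; 0.04 0.133 -0.1135 0 -0.68; 0.04 0.145 -0.124 0 -0.79; 0.04 0.1508 -0.1287 0 -0.866; 0.04 0.1508 -0.1287 0 -0.866; 0.04 0.1508 -0.1287 0 -0.866; 0.04 0.1508 -0.1287 0 -0.866",
)

```text
t: 29.23
eef_pos: [0.4401, -0.0342, 0.1311]
ee_rot: [179.1, -0.6, 144.5]
ft_force: [-0.4, 0.1, 0.5]
opening: 0.0401
```

```bash
python3 - <<'E' 2>/dev/null
from h import *
s=readout.sense(); print({k:np.round(s[k],3) for k in ['joint_pos','eef_pos','ee_rot']})
angles();print(rel('b',.8,.071));arc('b',.8,1.66,.071,9)
E
```

```text
{'joint_pos': array([  3.528,  38.141,  -6.748, 126.276,  11.266,  16.023,  41.856]), 'eef_pos': array([ 0.44 , -0.034,  0.131]), 'ee_rot': array([179.12 ,  -0.612, 144.485])}
a 0 q nan nan
b 948 q 0.791 0.795
c 0 q nan nan
d 0 q nan nan
cover z,tilt 0.0557 0.0051
[0.0016 0.0003 0.0602 0.0063]
0.02 0.0014 0.0044 0.0602 0.1019; 0.02 0.0008 0.0083 0.0602 0.1974; 0.02 -0.0002 0.0122 0.0602 0.2930; 0.02 -0.0015 0.0160 0.0602 0.3886; 0.02 -0.0032 0.0196 0.0602 0.4841; 0.02 -0.0052 0.0231 0.0602 0.5797; 0.02 -0.0076 0.0263 0.0602 0.6752; 0.02 -0.0102 0.0293 0.0602 0.7708; 0.02 -0.0132 0.0321 0.0602 0.8663;
```

send_rows(
  steps="0.04 0.0016 0.0003 0.03 0.006; 0.035 0.0016 0.0003 0.06 0.006; 0.02 0.0016 0.0003 0.06 0.006; 0.02 0.0016 0.0003 0.06 0.006; 0.02 0.0014 0.0044 0.06 0.102; 0.02 0.0008 0.0083 0.06 0.197; 0.02 -0.0002 0.0122 0.06 0.293; 0.02 -0.0015 0.016 0.06 0.389; 0.02 -0.0032 0.0196 0.06 0.484; 0.02 -0.0052 0.0231 0.06 0.58; 0.02 -0.0076 0.0263 0.06 0.675; 0.02 -0.0102 0.0293 0.06 0.771; 0.02 -0.0132 0.0321 0.06 0.866; 0.02 -0.0132 0.0321 0.06 0.866; 0.02 -0.0132 0.0321 0.06 0.866; 0.03 -0.0132 0.0321 0.06 0.866; 0.04 -0.0132 0.0321 0.02 0.866; 0.04 -0.0132 0.0321 -0.03 0.866; 0.04 -0.0132 0.0321 -0.06 0.866; 0.04 -0.0132 0.0321 -0.06 0.866",
)

```text
t: 30.95
eef_pos: [0.4742, -0.017, 0.1985]
ee_rot: [179.0, -1.0, 95.1]
ft_force: [0.1, -0.1, -0.8]
opening: 0.04
```

send_rows(
  steps="0.04 0.01 0 -0.02 0; 0.04 0.02 0 -0.05 0; 0.04 0.03 0 -0.08 0; 0.04 0.04 0 -0.11 0; 0.04 0.05 0.02 -0.12 0; 0.04 0.05 0.04 -0.12 0; 0.04 0.05 0.05 -0.12 0; 0.04 0.05 0.05 -0.12 0; 0.04 0.05 0.05 -0.12 0",
)

```text
t: 31.7
eef_pos: [0.5147, 0.0354, 0.3132]
ee_rot: [179.8, -1.1, 95.1]
ft_force: [-0.4, -0.8, -0.9]
opening: 0.0399
```

```bash
python3 - <<'E' 2>/dev/null
from h import *
s=readout.sense(); print({k:np.round(s[k],3) for k in ['joint_pos','eef_pos','ee_rot','ft_force']})
angles('wrist','w5.png')
M,p,d=grab('top')
for l in ['wrench','screwdriver','hammer']: print(l,find('top',M,l))
E
```

```text
{'joint_pos': array([-15.833,  26.039,  11.459, 103.435,  -7.811,  51.027,   4.45 ]), 'eef_pos': array([0.515, 0.035, 0.313]), 'ee_rot': array([179.797,  -1.064,  95.052]), 'ft_force': array([-0.434, -0.791, -0.883])}
a 295 q 1.418 1.437
b 277 q 1.577 1.573
c 3 q 1.748 1.748
d 0 q nan nan
cover z,tilt 0.0557 0.0047
wrench []
screwdriver [(0.78, array([ 5.459e-01, -2.463e-01,  3.000e-04]))]
hammer [(0.77, array([ 0.4674, -0.4658,  0.0018]))]
```

View pics/w5.png

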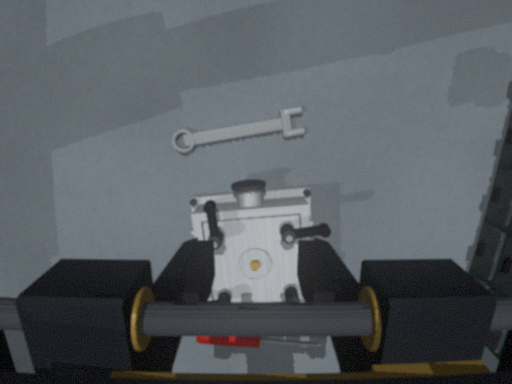

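b is at its stop (~1.57), and the wrench lies as before. The fingers hide c and d, and a is seen obliquely, so I move for a clear view of all four.

send_rows(
  steps="0.04 -0.02 0 -0.01 0; 0.04 -0.05 0 -0.01 0; 0.04 -0.08 0 -0.01 0; 0.04 -0.11 0 -0.01 0; 0.04 -0.14 0 -0.01 0; 0.04 -0.16 0 -0.01 0; 0.04 -0.17 0 -0.01 0; 0.04 -0.17 0 -0.01 0; 0.04 -0.17 0 -0.01 0; 0.04 -0.17 0 -0.01 0",
)

```text
t: 32.78
eef_pos: [0.5294, -0.1317, 0.3196]
ee_rot: [179.9, -1.2, 95.2]
ft_force: [0.5, -0.2, 0.2]
opening: 0.0401
```

```bash
python3 - <<'E' 2>/dev/null
from h import *
angles('wrist','w6.png');angles('wrist')
M,p,d=grab('top'); print(find('top',M,'wrench'))
E
```

```text
a 278 q 1.506 1.507
b 321 q 1.573 1.573
c 277 q 1.551 1.547
d 243 q 1.569 1.571
cover z,tilt 0.0555 0.0017
a 273 q 1.508 1.508
b 319 q 1.57 1.572
c 276 q 1.556 1.546
d 243 q 1.569 1.569
cover z,tilt 0.0555 0.0019
[(0.58, array([4.874e-01, 6.930e-02, 2.000e-04]))]
```

View pics/w6.png

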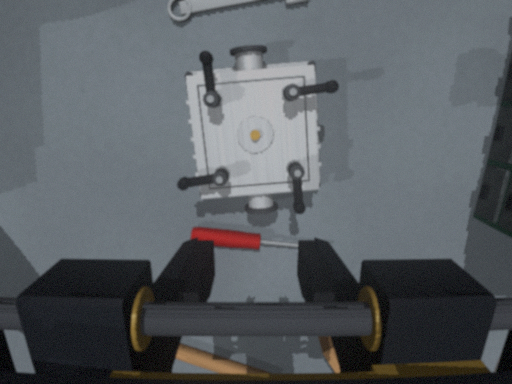

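All four arms lie along their home directions: a (292,92)→(333,87), b (212,98)→(206,57), c (220,177)→(183,184), d (297,172)→(299,208). The cover is flush and the gripper is clear, so I hand in.

```bash
python3 -c "
from cell import workorder; print(workorder.job_done())"
```

```text
the job is handed in; nothing more can be done
None
```

I tightened the four lever screws crosswise in two rounds and handed the job in at about 33 s of the 72 s allowed. The order was b, d, a, c to half way, then c, a, d, b home.

**Last checks (wrist camera):**

| Check | Measured | Needed |
|---|---|---|
| Screw a | 1.51 rad | over 1.42 |
| Screw b | 1.57 rad | over 1.42 |
| Screw c | 1.55 rad | over 1.42 |
| Screw d | 1.57 rad | over 1.42 |
| Cover height | 55.5 mm | below 57.5 mm |
| Cover tilt | about 0.002 rad | below 0.015 rad |

- **Tools:** the wrench, screwdriver and hammer were found within about 3 mm of where they started. The gripper was clear of everything at hand-in.
- **What went wrong:** on the first try at screw a, I turned the wrist the wrong way and hit joint limits. The fingers slipped off at about 0.43 rad, just under the 0.45 limit for a loose screw. I lifted, unwound the arm and finished a from the other side. Nothing else moved, and the b/d half-way step had been met before that.
- **Readings that disagreed:** an oblique view put screw a at 1.42–1.44 rad, while three better views gave 1.51–1.55. Two tilt readings from the top camera (0.03 and 0.19 rad) came from distant or blocked views, so I discarded them. The largest tilt the wrist camera measured was 0.0195 rad, below the 0.033 limit.

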